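# Shut the wedged bench hatch

## Task

The heavy pine hatch in the boathouse bench is propped ajar by a wooden wedge under its front edge. Gently work the wedge backward out from under the hatch, so that the hatch sinks shut without dropping, and leave the wedge lying flat on its base on the bench, at least a finger's breadth clear in front of the hatch. Leave the spare wedge lying beside it where it is.

Things in the scene. Friction and masses are not known exactly. Their poses are not given: they have to be found in the camera images.
- wedge: Pale wooden wedge propping the hatch: 130 mm long, 40 wide, 4 high at the thin end rising evenly to 36 at the thick end. Flat on the bench, 68 to 80 mm of its thin end under the hatch, thick end sticking out in front. Origin: underside, middle of thin end; x points from thick to thin end, in under the hatch (thick end at x = -130 mm), z up. Pinch its sides; sliding it takes up to 20 N.
- hatch (a joint): Hinge angle of the pine hatch: 0 is shut, growing as its front edge rises; 0.08 to 0.11 rad at the start. Panel 150 mm deep, 300 wide, 22 thick, hinged along its rear edge; shut, its underside lies 8 mm above the bench, an open slot along the front. It sinks by its own weight as the wedge's slope is drawn out.
- hatch_edge (a point): Fixed point on the bench under the middle of the hatch's front edge. x points in under the hatch (from the front edge to the hinge), y along the front edge, z up. The hatch reaches 150 mm to either side in y; its top is at most 50 mm above the bench when propped.
- spare_wedge: A second, equal wooden wedge lying loose on the bench in front of one of the hatch's front corners, not under it; same size and origin as the other wedge. To be left alone.
Things that resemble listed ones, but are neither listed nor needed, are in the scene too. What is shaped like the wedge but green or pink is not meant.

How it is judged (in metres and radians):
At the end, for the whole second after the job is handed in: The hatch is shut (within 0.02 rad, 3 mm at its front edge); the wedge lies still and flat on the bench (within 8 degrees, thin end within 10 mm of the bench), its thin end at least 10 mm in front of the hatch's front edge (value of joint hatch below 0.02 rad and x of wedge in the frame of hatch_edge below -0.01 m and height (world z) of wedge below 0.01 m and angle between wedge's own z axis and vertical below 0.15 rad and linear speed of wedge below 0.02 m/s); the robot touches nothing.
It fails at once if the hatch is let drop (it closes faster than 0.8 rad/s, about 0.12 m/s at its front edge) (velocity of joint hatch below -0.8 rad/s).
It fails at once if the spare wedge is moved by more than 20 mm (distance of spare_wedge from where it was at the start of the episode above 0.02 m).
It also fails if it takes over 35 s, if anything falls off the work surface, if the arm or the gripper's body presses on something with over 40 N, if the wrist force passes 120 N, or if a joint passes its speed limit or range.

## Robot

A 6-joint arm with a two-finger parallel gripper is mounted at the origin on the work surface. World frame = base frame: x ahead of the robot, y to its left, z up, the work surface at z = 0. Lengths are in m, angles in degrees, forces in N, time in s.
With the tool pointing down it reaches from about 0.35 to 0.875 m from the base axis. Payload 4.2 kg.
Tool frame: the origin (TCP) lies between the finger pads; the fingertips stand 25 mm ahead of it and the grasp point (between the pads) lies 6 mm ahead of it (r.tips_ahead is the distance from the TCP to the fingertips, in m); z points along the fingers, y is the direction in which the jaws open and shut (so a half turn about z gives the same grasp; the last joint's range is limited). The gripper opens to 87 mm and grips with 3 to 60 N. Pads are 19 mm wide; open, the fingers measure 117 mm over their backs; the gripper's body (75 mm by 190 mm) begins 51 mm behind the grasp point.
Start: joints at [77.899, 22.042, 0.453, 0, -68.411, -14.817], TCP at [0.283, 0.557, 0.248] pointing down, gripper open.
Joint ranges: [-179.83, 179.83], [-69.29, 118.12], [-61.27, 80.66], [-181.25, 117.63], [-171.15, -9.14], [-177.46, 177.46]. Speed limits (degrees/s): [159.86, 159.86, 180, 180, 180, 180].

## Interface

Orientations are given as a 3x3 rotation matrix whose columns are the frame's x, y, z axes.
In Python, from station import r, vision, finish_job gives the robot as it stands.
- The arm moves only by the shell command python3 -m jog 'ROWS'. ROWS is a JSON object of lists of equal length, an entry for each row: "rot": the turn, a rotation vector about the world's x, y, z in degrees, a list of three; "delta_pos": the shift along the world's x, y, z in mm, a list of three; "grip": the opening in per cent of the stroke, from 0 (shut) to 100 (fully open). A call has 1 to 10 rows; each row shifts and turns the commanded pose from where the row before left it; what a row does not reach is not made up. A row lasts 1/12 s, in which the tool goes at most 41.7 mm and 7.16 degrees, less where a joint would pass 70% of its speed; a pose out of reach is approached as far as the arm can. A call with a gripper value outside its range is refused whole. The fingers move at their own pace and stop on an object; the grip force is fixed at half the most. Time passes only in rows, so rows that do not move let the fingers close. It gives the time, the measured TCP pose, the force and the opening at its end, in the units of the state.
- r.sense(): the state, without advancing time (a new reading comes with each control period).
- vision.capture(name): name is "scene" or "top"; returns a dict with "frame" (420x560x3 uint8, red, green, blue), "K" (3x3 intrinsics, pixels), "xyz" and "orientation" of the camera in the world. Camera axes: x right, y up, looking along -z (the intrinsics and any distortion apply to the point x, -y, -z); pixel columns grow to the right and rows downward; lengths in m; the calibration is good to about 2 mm. A picture is of the moment at which its call begins. There is no depth.
- finish_job(): hands the job in, once; it reports no verdict.
The state is a dict: "time_s": time; "joints": joint angles; "joint_velocities": joint speeds; "effort": joint torques, N m; "tcp_pos": TCP position; "ee_rot": TCP orientation; "wrist_force": force on the tool from outside, world axes, zero at the start; "moment": the same for the moment, N m; "gripper_width": opening from 0.0 (shut) to 1.0 (fully open).
Only numpy, scipy, OpenCV 4.12 (cv2) and the standard library are available. Lean on these libraries where they do the work, as an engineer would, in place of code of your own. Each camera call takes 0.05 s, during which the arm holds its last target. There are 200 camera calls.

## Working session

There is one attempt and no reset: what is moved stays moved. The work goes in short steps, Python scripts to look and compute and a shell command to move; the robot and the scene stay as the last step left them, time stands still between calls to the robot, and variables do not carry over. Pictures are saved under pics/ and viewed, about 8 in all and at most 12, crops included, and the job is handed in when it is done.

```bash
mkdir -p pics
cat > h.py <<'E'
import numpy as np, cv2
from station import r, vision, finish_job
def snap(cam,name):
    c=vision.capture(cam); cv2.imwrite(f'pics/{name}.png',cv2.cvtColor(np.asarray(c['frame']),cv2.COLOR_RGB2BGR)); return c
def ray(c,uv):
    K=np.array(c['K']);R=np.array(c['orientation']);uv=np.atleast_2d(np.array(uv,float))
    p=np.c_[uv,np.ones(len(uv))]@np.linalg.inv(K).T
    return np.array(c['xyz']),(p*[1,-1,-1])@R.T
def onz(c,uv,z):
    o,d=ray(c,uv); return o+d*((z-o[2])/d[:,2])[:,None]
def proj(c,P):
    q=(np.atleast_2d(P)-np.array(c['xyz']))@np.array(c['orientation'])*[1,-1,-1]
    q=q@np.array(c['K']).T; return q[:,:2]/q[:,2:]
E
python3 - <<'E'
from h import *
for n in('scene','top'):
    c=snap(n,n+'0'); print({k:v for k,v in c.items() if k!='frame'})
a=cv2.imread('pics/scene0.png');b=cv2.imread('pics/top0.png')
print(r.sense())
E
```

```text
{'K': array([[402.12543323,   0.        , 283.1872828 ],
       [  0.        , 402.12543323, 216.71894469],
       [  0.        ,   0.        ,   1.        ]]), 'xyz': array([ 0.84222206, -0.37608795,  0.87498331]), 'orientation': array([[ 0.87604748, -0.41710719,  0.24199671],
       [ 0.48219707,  0.75231832, -0.448891  ],
       [ 0.0051771 ,  0.50993993,  0.86019443]])}
{'K': array([[478.42150868,   0.        , 285.12313609],
       [  0.        , 478.42150868, 204.93825672],
       [  0.        ,   0.        ,   1.        ]]), 'xyz': array([0.43026345, 0.06872386, 1.06007614]), 'orientation': array([[ 0.02443158,  0.98764279, -0.15480577],
       [-0.9994955 ,  0.02727539,  0.01627254],
       [ 0.02029385,  0.15433011,  0.9878109 ]])}
{'time_s': 0.1, 'joints': array([ 7.79020206e+01,  2.20885610e+01,  3.87351414e-01, -2.45446292e-02,
       -6.84114490e+01, -1.48158203e+01]), 'joint_velocities': array([ 0.0393775 , -0.10449696,  0.11403733,  0.0864634 ,  0.04548669,
       -0.01917001]), 'effort': array([-6.43221956e-04, -3.91688633e+01,  1.87934750e+01,  4.23190758e+00,
        1.34448914e-02, -7.27861607e-05]), 'tcp_pos': array([0.28267783, 0.55687372, 0.24654595]), 'ee_rot': array([[ 8.91617047e-01, -4.52789575e-01, -8.01577265e-04],
       [-4.52790269e-01, -8.91615158e-01, -1.83907730e-03],
       [ 1.18016587e-04,  2.00269905e-03, -9.99997988e-01]]), 'wrist_force': array([-0.38842468,  0.16969431, -0.08912793]), 'moment': array([-0.0634529 ,  0.04701279, -0.01853582]), 'gripper_width': 1.0028029617264325}
```

View pics/top0.png

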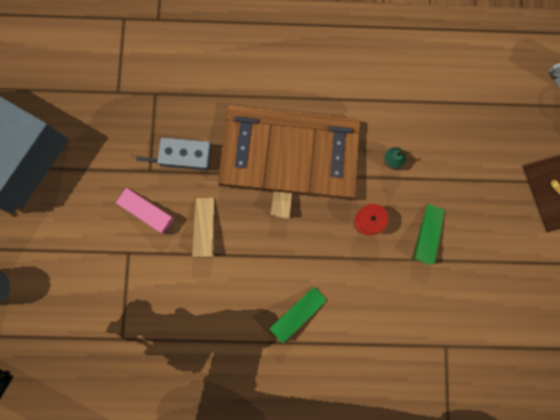

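View pics/scene0.png

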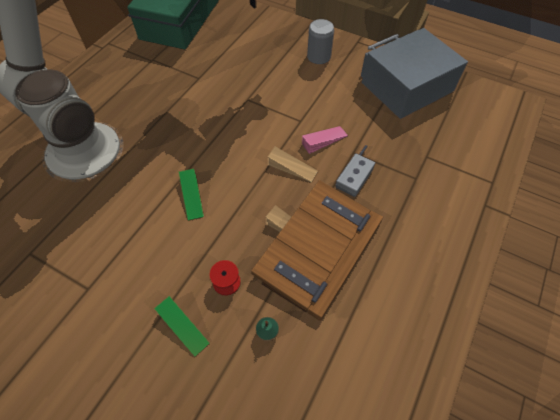

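Top view: the pale wedge stub under the hatch is at (282,205). It could be confused with the spare pale wedge (204,227), green wedges (299,315) and (430,234), or the pink one (145,211). By the description I choose (282,205). The red disc at (372,219) is a bystander.

Run:
```python
from h import *
for n in('top','scene'):
    c=vision.capture(n); f=np.asarray(c['frame']); hsv=cv2.cvtColor(f,cv2.COLOR_RGB2HSV)
    px=(282,205) if n=='top' else (275,219)
    print(n,hsv[px[1],px[0]])
    m=cv2.inRange(hsv,(14,60,140),(28,160,255)); m=cv2.morphologyEx(m,cv2.MORPH_OPEN,np.ones((3,3)))
    for k in cv2.findContours(m,0,2)[0]:
        if cv2.contourArea(k)>120:
            b=cv2.boxPoints(cv2.minAreaRect(k)); print(cv2.contourArea(k),b.round(1).tolist()); print(' z36',onz(c,b,.036)[:,:2].round(4).tolist())
            ap=cv2.approxPolyDP(k,2.5,True)[:,0]; print(' poly',ap.tolist())
    if n=='top':
        e=np.array([[219,185],[356,197]]); print('hatch front top edge z44',onz(c,e,.044).round(4).tolist())
        cv2.imwrite('pics/crop.png',cv2.resize(cv2.cvtColor(f[95:265,130:400],cv2.COLOR_RGB2BGR),None,fx=2.9,fy=2.9,interpolation=2))
```

```text
top [ 18 116 198]
707.5 [[310.0, 394.0], [310.0, 383.0], [427.0, 383.0], [427.0, 394.0]]
 z36 [[0.2013, -0.0085], [0.2228, -0.0082], [0.2277, -0.2494], [0.2061, -0.2489]]
 poly [[310, 384], [312, 387], [326, 386], [330, 390], [327, 394], [374, 394], [374, 391], [363, 390], [377, 388], [427, 389], [427, 386], [373, 383]]
914.5 [[260.0, 365.0], [413.0, 365.0], [413.0, 374.0], [260.0, 374.0]]
 z36 [[0.2562, 0.0954], [0.2628, -0.221], [0.2449, -0.2207], [0.2384, 0.0948]]
 poly [[260, 367], [260, 372], [293, 373], [294, 370], [295, 373], [323, 374], [325, 371], [333, 374], [338, 370], [413, 371], [413, 368], [370, 365]]
1397.0 [[262.79998779296875, 355.20001220703125], [263.20001220703125, 344.29998779296875], [442.29998779296875, 350.29998779296875], [442.0, 361.20001220703125]]
 z36 [[0.2757, 0.0902], [0.2975, 0.0901], [0.2936, -0.2829], [0.2717, -0.2816]]
 poly [[263, 350], [263, 354], [284, 352], [287, 355], [442, 360], [437, 352], [404, 349], [291, 347], [287, 350]]
733.5 [[5.800000190734863, 319.5], [117.0, 315.6000061035156], [117.5, 329.5], [6.300000190734863, 333.5]]
 z36 [[0.335
[... 8542 characters left out ...]
85]]
 poly [[274, 206], [266, 217], [283, 227], [288, 216]]
627.0 [[262.5, 151.60000610351562], [275.70001220703125, 135.89999389648438], [318.6000061035156, 172.1999969482422], [305.29998779296875, 187.89999389648438]]
 z36 [[0.4597, 0.2126], [0.4636, 0.2783], [0.6218, 0.2241], [0.6143, 0.1633]]
 poly [[275, 137], [269, 145], [269, 157], [312, 180], [316, 170], [273, 146]]
283.5 [[481.79998779296875, 138.89999389648438], [502.0, 88.4000015258789], [510.29998779296875, 91.69999694824219], [490.1000061035156, 142.1999969482422]]
 z36 [[0.9639, 0.5443], [0.965, 0.7729], [0.9901, 0.7707], [0.9868, 0.5434]]
 poly [[506, 90], [487, 126], [487, 141], [493, 134], [497, 117], [501, 115], [499, 110]]
```

View pics/crop.png

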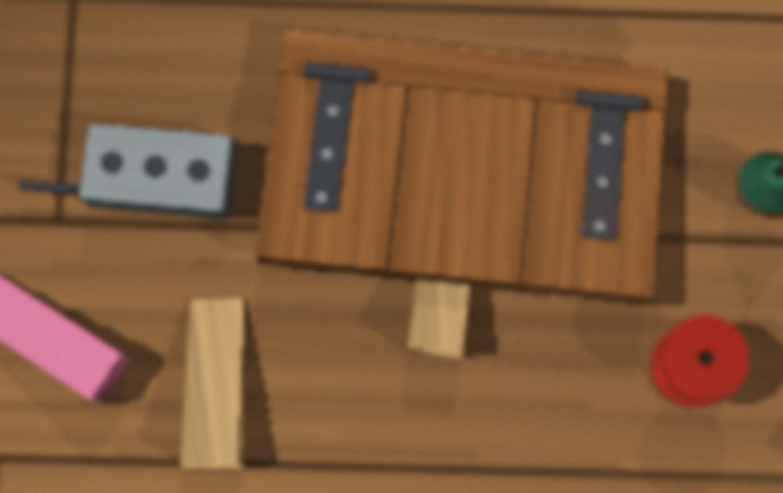

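The crop confirms it: the pale stub protrudes from mid-front of the hatch, with its thick end at crop (408,349)-(462,358), i.e. top-image (270.7,215.3)-(289.3,218.4). The spare lies to its left, about 200 crop px away.

Run:
```python
from h import *
c=vision.capture('top'); s=vision.capture('scene')
cr=lambda p:np.array(p)/2.9+[130,95]
w=cr([[408,349],[462,358],[415,281],[470,285]])
print('top thick z0',onz(c,w[:2],0).round(4).tolist(),'z36',onz(c,w[:2],.036).round(4).tolist())
print('sides @hatch z20',onz(c,w[2:],.019).round(4).tolist())
print('scene thick z36',onz(s,[[274,206],[266,217]],.036).round(4).tolist())
fe=onz(c,cr([[258,262],[652,299]]),.044); print('hatch top front',fe.round(4).tolist())
d=fe[0]-fe[1]; a=np.degrees(np.arctan2(d[1],d[0]))-90; print('inward dir deg',a)
R=r.sense()['ee_rot']; print('tool x',np.degrees(np.arctan2(R[1,0],R[0,0])),'y',np.degrees(np.arctan2(R[1,1],R[0,1])))
sp=onz(c,cr([[181,467],[241,467],[191,299],[244,297]]),.0); print('spare z0',sp.round(3).tolist())
```

```text
top thick z0 [[0.572, 0.0829, 0.0], [0.5661, 0.0412, 0.0]] z36 [[0.5672, 0.0824, 0.036], [0.5615, 0.0421, 0.036]]
sides @hatch z20 [[0.6219, 0.0789, 0.019], [0.6199, 0.0369, 0.019]]
scene thick z36 [[0.5716, 0.0777, 0.036], [0.5701, 0.0408, 0.036]]
hatch top front [[0.6283, 0.1958, 0.044], [0.6086, -0.0983, 0.044]]
inward dir deg -3.8385893284557113
tool x -26.91967236584808 y -116.91967450890354
spare z0 [[0.477, 0.252, 0.0], [0.478, 0.207, 0.0], [0.606, 0.252, 0.0], [0.609, 0.211, 0.0]]
```

```bash
python3 -m jog '{"delta_pos":[[20,-31,0],[20,-31,0],[20,-31,0],[20,-31,0],[20,-31,0],[20,-31,0],[20,-31,0],[20,-31,0]],"rot":[[0,0,2.75],[0,0,2.75],[0,0,2.75],[0,0,2.75],[0,0,2.75],[0,0,2.75],[0,0,2.75],[0,0,2.75]],"grip":[100,100,100,100,100,100,100,100]}' && python3 -m jog '{"delta_pos":[[19,-31,-5],[19,-31,-5],[19,-31,-10],[19,-31,-15],[19,-31,-15],[19,-31,-15],[19,-31,-15],[19,-31,-15],[0,0,0],[0,0,0]],"rot":[[0,0,0],[0,0,0],[0,0,0],[0,0,0],[0,0,0],[0,0,0],[0,0,0],[0,0,0],[0,0,0],[0,0,0]],"grip":[100,100,100,100,100,100,100,100,100,100]}'
python3 - <<'E'
from h import *
c=vision.capture('top'); 
s=r.sense(); R=s['ee_rot']; print(np.degrees(np.arctan2(R[1,0],R[0,0])))
f=cv2.cvtColor(np.asarray(c['frame']),cv2.COLOR_RGB2BGR); c2=vision.capture('scene'); g=cv2.cvtColor(np.asarray(c2['frame']),cv2.COLOR_RGB2BGR)
x=np.hstack([f[90:290,190:390],g[120:320,190:390]]); cv2.imwrite('pics/a.png',cv2.resize(x,None,fx=2,fy=2))
E
```

```text
time_s: 0.97
tcp_pos: [0.4435, 0.3077, 0.2478]
ee_rot: [[0.997, -0.083, 0.0], [-0.083, -0.997, 0.0], [0.0, -0.0, -1.0]]
wrist_force: [0.6, 0.3, -0.5]
gripper_width: 0.998
time_s: 1.8
tcp_pos: [0.5949, 0.0592, 0.1509]
ee_rot: [[0.996, -0.089, -0.003], [-0.089, -0.996, -0.001], [-0.003, 0.001, -1.0]]
wrist_force: [0.2, -0.0, 0.8]
gripper_width: 1.003
-5.013683304817692
```

View pics/a.png

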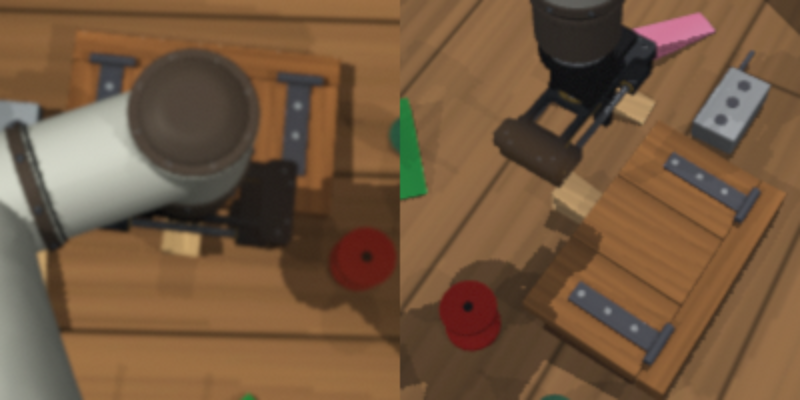

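The view shows the gripper straddling the wedge stub (left panel, about (180,240)), clear of the red reel. Descending.

```bash
python3 -m jog '{"delta_pos":[[-3,-1,-20],[0,0,-20],[0,0,-20],[0,0,-20],[0,0,-15],[0,0,-10],[0,0,-8],[0,0,-6],[0,0,0],[0,0,0]],"rot":[[0,0,0],[0,0,0],[0,0,0],[0,0,0],[0,0,0],[0,0,0],[0,0,0],[0,0,0],[0,0,0],[0,0,0]],"grip":[100,100,100,100,100,100,100,100,100,100]}' && python3 -m jog '{"delta_pos":[[0,0,0],[0,0,0],[0,0,0],[0,0,0],[0,0,0],[0,0,0],[0,0,0],[0,0,0]],"rot":[[0,0,0],[0,0,0],[0,0,0],[0,0,0],[0,0,0],[0,0,0],[0,0,0],[0,0,0]],"grip":[20,0,0,0,0,0,0,0]}'
```

```text
time_s: 2.73
tcp_pos: [0.5923, 0.0607, 0.0341]
ee_rot: [[0.996, -0.085, 0.001], [-0.085, -0.996, 0.0], [0.001, -0.0, -1.0]]
wrist_force: [-0.1, 0.1, 0.4]
gripper_width: 1.001
time_s: 3.4
tcp_pos: [0.5919, 0.0603, 0.0336]
ee_rot: [[0.996, -0.086, 0.0], [-0.086, -0.996, -0.0], [0.0, 0.0, -1.0]]
wrist_force: [0.1, 0.3, 0.7]
gripper_width: 0.477
```

Opening 41 mm: the wedge is gripped. Pulling slowly along its axis.

```bash
python3 -m jog '{"delta_pos":[[-1,0.1,0],[-2,0.2,0],[-2,0.2,0],[-3,0.2,0],[-3,0.3,0],[-3,0.2,0],[-3,0.3,0],[-3,0.2,0]],"rot":[[0,0,0],[0,0,0],[0,0,0],[0,0,0],[0,0,0],[0,0,0],[0,0,0],[0,0,0]],"grip":[0,0,0,0,0,0,0,0]}'
python3 - <<'E'
from h import *
c=vision.capture('top'); 
f=cv2.cvtColor(np.asarray(c['frame']),cv2.COLOR_RGB2BGR); c2=vision.capture('scene'); g=cv2.cvtColor(np.asarray(c2['frame']),cv2.COLOR_RGB2BGR)
x=np.hstack([f[90:290,190:390],g[120:320,190:390]]); cv2.imwrite('pics/b.png',cv2.resize(x,None,fx=2,fy=2))
E
```

```text
time_s: 4.07
tcp_pos: [0.5716, 0.0621, 0.0336]
ee_rot: [[0.996, -0.086, 0.0], [-0.086, -0.996, 0.0], [0.0, -0.0, -1.0]]
wrist_force: [4.1, -0.1, -4.3]
gripper_width: 0.457
```

View pics/b.png

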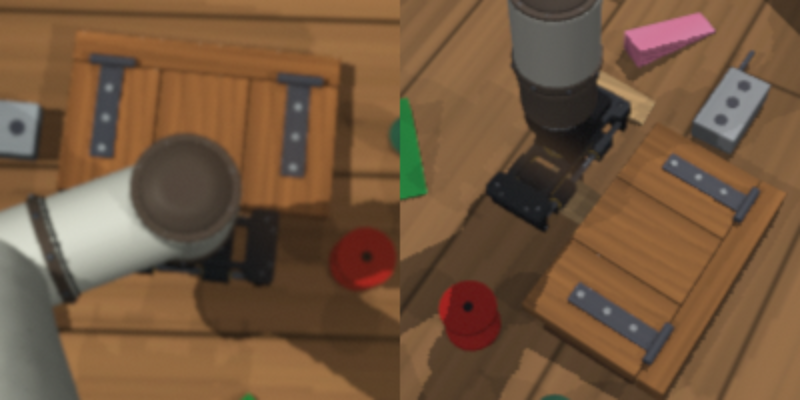

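The wedge strip is still between the fingers (right panel, about (575,205)) and the hatch looks steady. A drag of about 4 N suggests it is sliding, so I continue.

```bash
Z='"rot":[[0,0,0],[0,0,0],[0,0,0],[0,0,0],[0,0,0],[0,0,0],[0,0,0],[0,0,0],[0,0,0],[0,0,0]],"grip":[0,0,0,0,0,0,0,0,0,0]'; python3 -m jog '{"delta_pos":[[-3,0.3,0],[-3,0.2,0],[-3,0.3,0],[-3,0.2,0],[-3,0.3,0],[-3,0.2,0],[-3,0.3,0],[-3,0.2,0],[-3,0.3,0],[-3,0.2,0]],"rot":[[0,0,0],[0,0,0],[0,0,0],[0,0,0],[0,0,0],[0,0,0],[0,0,0],[0,0,0],[0,0,0],[0,0,0]],"grip":[0,0,0,0,0,0,0,0,0,0]}'
python3 -m jog '{"delta_pos":[[-3,0.3,0],[-3,0.2,0],[-3,0.3,0],[-3,0.2,0],[-3,0.3,0],[-3,0.2,0],[-3,0.3,0],[-3,0.2,0],[-3,0.3,0],[-3,0.2,0]],"rot":[[0,0,0],[0,0,0],[0,0,0],[0,0,0],[0,0,0],[0,0,0],[0,0,0],[0,0,0],[0,0,0],[0,0,0]],"grip":[0,0,0,0,0,0,0,0,0,0]}'
python3 -m jog '{"delta_pos":[[-4,0.3,0],[-4,0.4,0],[-4,0.3,0],[-4,0.4,0],[-4,0.3,0],[-4,0.4,0],[-4,0.3,0],[-4,0.4,0],[-3,0.3,0],[0,0,0]],"rot":[[0,0,0],[0,0,0],[0,0,0],[0,0,0],[0,0,0],[0,0,0],[0,0,0],[0,0,0],[0,0,0],[0,0,0]],"grip":[0,0,0,0,0,0,0,0,0,0]}'
python3 - <<'E'
from h import *
c=vision.capture('top'); 
f=cv2.cvtColor(np.asarray(c['frame']),cv2.COLOR_RGB2BGR); c2=vision.capture('scene'); g=cv2.cvtColor(np.asarray(c2['frame']),cv2.COLOR_RGB2BGR)
x=np.hstack([f[90:290,190:390],g[120:320,190:390]]); cv2.imwrite('pics/d.png',cv2.resize(x,None,fx=2,fy=2))
E
```

```text
time_s: 5.0
tcp_pos: [0.5417, 0.0645, 0.0337]
ee_rot: [[0.996, -0.086, 0.0], [-0.086, -0.996, 0.0], [0.0, -0.0, -1.0]]
wrist_force: [4.0, -0.7, -2.9]
gripper_width: 0.458
time_s: 5.83
tcp_pos: [0.5113, 0.0669, 0.0335]
ee_rot: [[0.996, -0.086, -0.001], [-0.086, -0.996, -0.0], [-0.001, 0.0, -1.0]]
wrist_force: [1.7, 0.3, -0.2]
gripper_width: 0.458
time_s: 6.67
tcp_pos: [0.476, 0.07, 0.0335]
ee_rot: [[0.996, -0.086, -0.001], [-0.086, -0.996, -0.0], [-0.001, 0.0, -1.0]]
wrist_force: [-0.7, -0.1, -0.3]
gripper_width: 0.458
```

View pics/d.png

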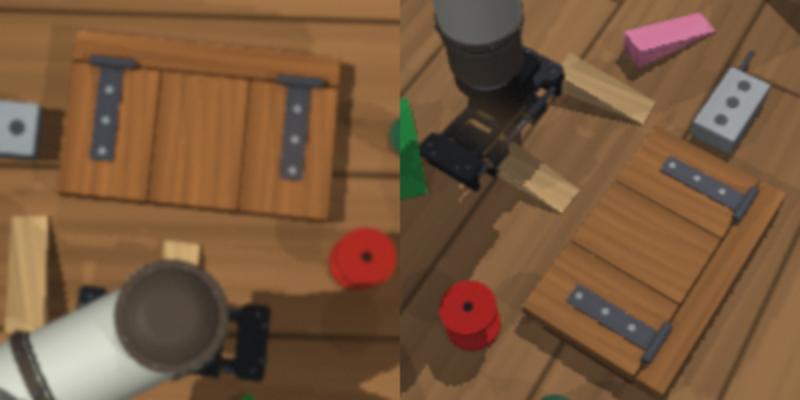

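The wedge is out: its thin end is at about (180,243) in the left panel, some 40 mm in front of the hatch, which looks shut. Releasing, then rising.

```bash
python3 -m jog '{"delta_pos":[[0,0,0],[0,0,0],[0,0,0],[0,0,0],[0,0,0],[0,0,0]],"rot":[[0,0,0],[0,0,0],[0,0,0],[0,0,0],[0,0,0],[0,0,0]],"grip":[60,80,100,100,100,100]}'
python3 -m jog '{"delta_pos":[[0,0,10],[0,0,20],[0,0,20],[0,0,25],[0,0,25],[-10,0,20],[-20,20,20],[-20,30,20],[-10,30,20],[0,30,0]],"rot":[[0,0,0],[0,0,0],[0,0,0],[0,0,0],[0,0,0],[0,0,0],[0,0,0],[0,0,0],[0,0,0],[0,0,0]],"grip":[100,100,100,100,100,100,100,100,100,100]}'
python3 -m jog '{"delta_pos":[[0,35,0],[0,35,0],[0,35,0],[0,35,0],[0,35,0],[0,35,0],[0,0,0],[0,0,0]],"rot":[[0,0,0],[0,0,0],[0,0,0],[0,0,0],[0,0,0],[0,0,0],[0,0,0],[0,0,0]],"grip":[100,100,100,100,100,100,100,100]}'
python3 - <<'E'
from h import *
c=vision.capture('top'); 
f=cv2.cvtColor(np.asarray(c['frame']),cv2.COLOR_RGB2BGR); c2=vision.capture('scene'); g=cv2.cvtColor(np.asarray(c2['frame']),cv2.COLOR_RGB2BGR)
x=np.hstack([f[90:290,190:390],g[120:320,190:390]]); cv2.imwrite('pics/e.png',cv2.resize(x,None,fx=2,fy=2))
E
```

```text
time_s: 7.27
tcp_pos: [0.477, 0.0701, 0.0335]
ee_rot: [[0.996, -0.086, 0.0], [-0.086, -0.996, 0.0], [0.0, -0.0, -1.0]]
wrist_force: [-0.3, 0.0, -0.8]
gripper_width: 0.823
time_s: 8.1
tcp_pos: [0.4168, 0.1817, 0.218]
ee_rot: [[0.996, -0.085, 0.007], [-0.085, -0.996, 0.005], [0.006, -0.006, -1.0]]
wrist_force: [1.7, -1.0, 0.7]
gripper_width: 0.997
time_s: 8.77
tcp_pos: [0.4164, 0.3913, 0.2126]
ee_rot: [[0.996, -0.084, -0.001], [-0.084, -0.996, -0.001], [-0.001, 0.001, -1.0]]
wrist_force: [0.4, -0.4, -0.8]
gripper_width: 0.998
```

View pics/e.png

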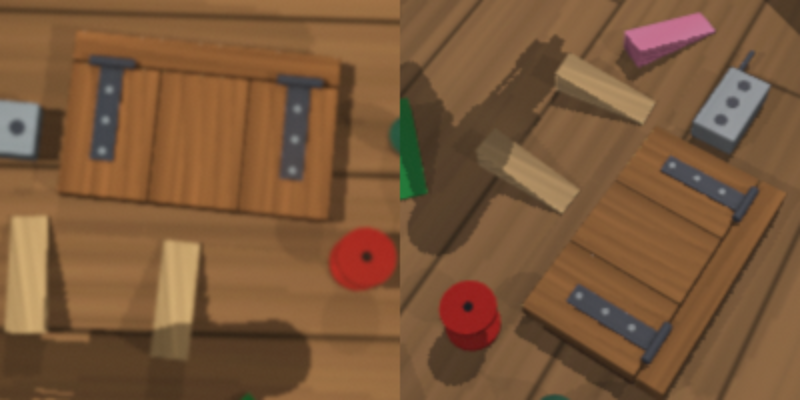

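Run:
```python
from h import *
c=vision.capture('top'); s=vision.capture('scene')
T=lambda p:np.array(p)/2+[190,90]; S=lambda p:(np.array(p)-[400,0])/2+[190,120]
for n,a,b in(('hatch L',(60,194),(650,127)),('hatch R',(330,219),(525,310)),('wedge thin L',(164,241),(578,189)),('wedge thin R',(200,244),(566,212))):
    o,d=ray(c,T(a)); q,e=ray(s,S(b)); d,e=d[0],e[0]
    t=np.linalg.lstsq(np.c_[d,-e],q-o,rcond=None)[0]; P,Q=o+t[0]*d,q+t[1]*e
    print(n,((P+Q)/2).round(4),'gap',np.linalg.norm(P-Q).round(4))
sp=onz(c,T([[6,332],[46,332],[11,217],[48,216]]),0); print('spare z0',sp.round(3).tolist())
```

```text
hatch L [0.6276 0.1951 0.0255] gap 0.0017
hatch R [ 0.6123 -0.1006  0.0189] gap 0.0065
wedge thin L [5.833e-01 8.060e-02 2.000e-04] gap 0.001
wedge thin R [ 0.5838  0.0424 -0.0009] gap 0.0076
spare z0 [[0.477, 0.251, 0.0], [0.478, 0.207, 0.0], [0.605, 0.252, 0.0], [0.608, 0.211, 0.0]]
```

```bash
python3 -c "
from station import finish_job; print(finish_job())"
```

```text
the job is handed in; nothing more can be done
None
```

I pinched the wedge near its thick end and drew it straight back about 115 mm at 25–50 mm/s. The hatch sank as the wedge came out. I then let go, backed the arm well away and handed the job in at about 9 s; no verdict is reported.

**Last checks, from both cameras:**
- **Hatch:** its front top edge measured 19–25 mm above the bench. Fully shut should read 30 mm, so this reads low by more than the 3 mm tolerance, and the two rays for the right corner missed each other by 6.5 mm. It looks shut, and with the wedge clear nothing is propping it, but I could not confirm the angle to within 0.02 rad. I had no reading of its closing speed; the slow pull should keep it well under the limit.
- **Wedge:** it lies flat with its thin end about 0 mm above the bench and roughly 35 mm in front of the hatch. One of the two thin-end corners was a poor match, with the rays 7.6 mm apart.
- **Spare wedge:** it is where it was, within about 1 mm.
- **Forces:** the wrist force stayed under about 6 N at the end of each move.

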